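# Shut and lock the key tray

## Robot

A 6-joint arm with a two-finger parallel gripper is mounted at the origin on the work surface. World frame = base frame: x ahead of the robot, y to its left, z up, the work surface at z = 0. Lengths are in m, angles in rad, forces in N, time in s.
With the tool pointing down it reaches from about 0.35 to 0.85 m from the base axis. Payload 8.1 kg.
Tool frame: the origin (TCP) lies between the finger pads; the fingertips stand 14 mm ahead of it and the grasp point (between the pads) lies 5 mm behind it (robot.tip_reach is the z of the fingertips in the tool frame, in m); z points along the fingers, y is the line along which they close (so a half turn about z gives the same grasp; the last joint's range is limited). The gripper opens to 93 mm and grips with 3 to 60 N. Pads are 15 mm wide; open, the fingers measure 128 mm over their backs; the gripper's body (75 mm by 188 mm) begins 65 mm behind the grasp point.
Start: joints at [1.23, 0.13, 1.488, -0, 1.523, -0.085], TCP at [0.152, 0.58, 0.233] pointing down, gripper open.
Joint ranges: [-2.96, 2.96], [-0.89, 2.26], [0.02, 2.5], [-1.34, 4.48], [0, 2.73], [-2.66, 2.66]. Speed limits (rad/s): [2.39, 2.39, 2.79, 3.14, 3.14, 3.14].

## Interface

Orientations are given as a rotation vector (axis times angle).
In Python, from plant import robot gives the robot as it stands. The module is installed in compiled form; this text tells all that it offers.
- The arm moves only by the shell command python3 -m handwheel 'ROWS' [FORCE]. ROWS is JSON, a list of rows, each a list of 7 numbers: the closure, from -1 (fully open) to 1 (shut), then the shift along the tool's x, y, z each as a share of 100 cm, from -1 to 1, then the turn, a rotation vector about the tool's x, y, z each as a share of 180 degrees, from -1 to 1. In form: [[grip, tx, ty, tz, rx, ry, rz], ...]. A call has 1 to 20 rows; each row is the pose to reach, as a shift and turn from the pose commanded when the call began, along the tool's axes at that moment, turning the shorter way round; what a row does not reach only later rows make up. A row lasts 1/8 s, in which the tool goes at most 62.5 mm and 10.7 degrees, less where a joint would pass 70% of its speed; a pose out of reach is approached as far as the arm can. A call with a number of a shift or a turn outside -1 to 1 is refused whole. A call with a gripper value outside its range is refused whole. The fingers move at their own pace and stop on an object; FORCE is the grip in N (left out, the last holds). Time passes only in rows, so rows that repeat a pose let the fingers close. It gives the time, the measured TCP pose, the force, the opening and the grip force at its end, in the units of the state.
- robot.read_state(): the state, without advancing time (a new reading comes with each control period).
- robot.read_camera(name): name is "side" or "top" or "wrist"; returns a dict with "frame" (384x512x3 uint8, red, green, blue), "fx", "fy", "cx", "cy" (pixels), "rvec" (rotation vector, rad) and "tvec" (3), from world to camera coordinates, as OpenCV has them; the wrist camera has in their place "T_tool_cam" (4x4, takes a point from camera to tool coordinates, whose origin is the TCP and whose axes are the flange's). Camera axes: x right, y down, z forward; pixel columns grow to the right and rows downward; lengths in m; the calibration is good to about 2 mm. The wrist camera is an equidistant fisheye: a pixel r from the principal point sees the ray r / f radians off the axis. A picture is of the moment at which its call begins: read the wrist's pose just before it. There is no depth.
- robot.close_job(): hands the job in; it is judged then, once.
Trained networks look in a picture, given as the dict that the camera call returned (one of the last four; its "shot" number tells which), for a name from the list of things; names that differ only in an ending like _2 or _b are one class to them, and where a whole thing is asked for, a point or a joint stands for the part that bears it (a point fixed in the world has none). Each returns a list of dicts, best first, with "conf" (0 to 1); they miss things now and then, are a little off and sometimes report something else, mostly with a low value. They report only what shows in the picture. A call takes as long as a camera call.
- robot.regions_of(picture, name): "mask" (384x512 bool, what is visible of it) and "rect" ([left, top, right, bottom] in pixels, round what is visible of it).
The state is a dict: "t": time; "q": joint angles; "dq": joint speeds; "joint_torque": joint torques, N m; "tool_pos": TCP position; "orientation": TCP orientation; "force": force on the tool from outside, world axes, zero at the start; "wrist_torque": the same for the moment, N m; "opening": finger opening in m; "gripper_force": force on a finger pad.
Only numpy, scipy, OpenCV 4.12 (cv2) and the standard library are available. Lean on these libraries where they do the work, as an engineer would, in place of code of your own. Each camera call takes 0.05 s, during which the arm holds its last target. There are 200 camera calls.

## Task

Using only a fingertip, push the wooden key tray fully home into its recess. Then press lightly on the flat knurled dial on top and turn it clockwise by friction just one click, so that it rests in its next detent, and take the hand away. Pinch or lift nothing, keep the key and the fob in the tray, and leave the padlock and the wristband where they are.

Things in the scene. Friction and masses are not known exactly. Their poses are not given: they have to be found in the camera images.
- housing: Plywood box fixed to the counter, 200 mm deep (its x), 260 mm wide (its y), 68 mm high, open on its -x side, where the tray slides in. Origin: centre of its underside, on the counter. Its +x axis is the direction in which the tray is pushed home.
- tray (a joint): How far the wooden tray is out, in m: 0 = fully home (a hard stop), up to 0.11. It slides stiffly along the housing's x axis (about 1.5 N of friction), has no spring and stays where it is left.
- tray_front (a point): Centre of the outer (-x) face of the tray's upright front board; moves with the tray. The board is 12 mm thick, 256 mm wide, 60 mm high (3 to 63 mm above the counter; this point is 33 mm above it) and closes against the front of the housing. Axes as the housing's; a dark painted spot, 22 mm wide, marks the middle.
- tray_floor (a point): Centre of the tray's inner floor, 9 mm above the counter; moves with the tray. The inside is about 176 mm along the housing's x and 208 mm along its y, with side walls reaching 35 mm above the counter.
- dial (a joint): Angle of the dial, in rad: 0 at the start, growing as it turns clockwise seen from above; stops at -0.12 and 1.70. Detents at 0, 0.785 (the locked position, one click, 45 degrees) and 1.571; the crests between them are at 0.393 and 1.178, and from there it falls by itself into the nearer detent. About 0.045 N m turns it over a crest.
- dial_top (a point): Centre of the flat top of the dial, on its vertical axis, 102 mm above the counter. A dark steel disc 72 mm across, knurled, with a light index line along its own -x axis. Its top stands 4 mm proud of the collar around it, so its rim cannot be gripped. It is sprung: pressed, it begins to sink at about 2.5 N and is on its stop, 4 mm down, at about 10.5 N; it turns at any depth.
- dial_index (a point): Outer end of the index line, 34 mm from the dial's axis, on its top; turns with the dial.
- lock_mark (a point): The middle of three dark marks, 45 degrees apart, on the aluminium collar (76 to 94 mm across, 98 mm above the counter), 42.5 mm from the dial's axis: the index line points at it when locked, and at the first mark at the start. The block under it is 100 mm square, its top 94 mm above the counter.
- key_mid (a point): Middle of a loose flat nickel key, 51 mm long, 22 mm wide, 4 mm thick, lying in the tray.
- fob_mid (a point): Middle of a loose teardrop-shaped polymer fob, about 39 mm long, 30 mm wide, 7 mm thick, lying in the tray.
- padlock_mid (a point): Middle of a small padlock lying flat on the counter beside the tray, 60 x 40 mm, 18 mm high; leave it alone.
- wristband_mid (a point): Middle of a rubber wristband ring lying on the counter on the other side of the tray, 68 mm across, 14 mm high; leave it alone.

How it is judged:
By the outcome, as a careful person would: the job done as asked, in the order asked, and still so for the second after the job is handed in, with the robot touching nothing.
It also fails if it takes over 54 s, if anything falls off the work surface, if the arm or the gripper's body presses on something with over 40 N, if the wrist force passes 120 N, or if a joint passes its speed limit or range.

## Working session

There is one attempt and no reset: what is moved stays moved. The work goes in short steps, Python scripts to look and compute and a shell command to move; the robot and the scene stay as the last step left them, time stands still between calls to the robot, and variables do not carry over. Pictures are saved under pics/ and viewed, at most 10 in all, crops included, and the job is handed in when it is done.

```bash
mkdir -p pics; cat > h.py <<'E'
import numpy as np, cv2
from plant import robot
from scipy.spatial.transform import Rotation as R
def ray(p,u,v):
    M=R.from_rotvec(np.ravel(p["rvec"])).as_matrix(); t=np.ravel(p["tvec"])
    d=M.T@np.array([(u-p["cx"])/p["fx"],(v-p["cy"])/p["fy"],1]); return -M.T@t,d
def onz(p,u,v,z):
    o,d=ray(p,u,v); return o+d*(z-o[2])/d[2]
def proj(p,X):
    return cv2.projectPoints(np.float64(X).reshape(-1,3),np.float64(p["rvec"]),np.float64(p["tvec"]),np.array([[p["fx"],0,p["cx"]],[0,p["fy"],p["cy"]],[0,0,1]],float),None)[0].reshape(-1,2)
def save(p,n): cv2.imwrite("pics/"+n,p["frame"][:,:,::-1])
E
python3 - <<'E'
from h import *
s=robot.read_state(); print(s["t"],s["tool_pos"],s["orientation"],s["opening"],robot.tip_reach)
for c in ("top","side"):
    p=robot.read_camera(c); save(p,c+"0.png")
    print(c,ray(p,256,192))
    for n in ("housing","tray_front","dial_top","dial_index","lock_mark","key_mid","fob_mid","padlock_mid","wristband_mid"):
        for r in robot.regions_of(p,n)[:2]:
            v,u=np.nonzero(r["mask"]); print(n,round(r["conf"],2),np.round(r["rect"]),(u.mean().round(1),v.mean().round(1)))
E
```

```text
0.0 [0.15162033 0.57998681 0.23161698] [-4.00643190e-01 -3.11555179e+00  2.75290127e-03] 0.09314823748474847 0.014
top (array([0.51102934, 0.0445784 , 0.90010123]), array([ 0.13192537, -0.01549519, -0.99117501]))
housing 0.79 [200. 111. 331. 229.] (np.float64(260.8), np.float64(170.4))
tray_front 0.67 [221. 206. 345. 262.] (np.float64(276.9), np.float64(233.7))
dial_top 0.83 [263. 145. 300. 180.] (np.float64(279.7), np.float64(163.3))
dial_index 0.64 [261. 146. 297. 182.] (np.float64(280.1), np.float64(163.3))
lock_mark 0.8 [250. 132. 313. 198.] (np.float64(279.8), np.float64(164.6))
lock_mark 0.17 [264. 146. 300. 181.] (np.float64(280.5), np.float64(163.3))
fob_mid 0.44 [282. 210. 298. 226.] (np.float64(290.1), np.float64(218.2))
padlock_mid 0.77 [354. 173. 383. 190.] (np.float64(368.7), np.float64(180.0))
wristband_mid 0.64 [150. 211. 183. 241.] (np.float64(166.7), np.float64(226.3))
side (array([ 0.11185947, -0.65436318,  0.77090837]), array([ 0.47121892,  0.62747607, -0.6201361 ]))
housing 0.58 [218. 162. 337. 257.] (np.float64(279.5), np.float64(206.4))
tray_front 0.72 [216. 163. 337. 258.] (np.float64(279.3), np.float64(206.7))
dial_top 0.79 [272. 186. 301. 200.] (np.float64(283.8), np.float64(192.2))
dial_index 0.92 [272. 183. 298. 202.] (np.float64(283.6), np.float64(192.4))
lock_mark 0.95 [258. 177. 308. 219.] (np.float64(283.2), np.float64(197.6))
key_mid 0.43 [230. 217. 238. 231.] (np.float64(233.0), np.float64(224.3))
padlock_mid 0.72 [323. 255. 346. 282.] (np.float64(333.4), np.float64(268.1))
wristband_mid 0.5 [179. 180. 208. 200.] (np.float64(195.2), np.float64(191.7))
wristband_mid 0.41 [229. 220. 239. 232.] (np.float64(232.9), np.float64(224.4))
```

View pics/top0.png

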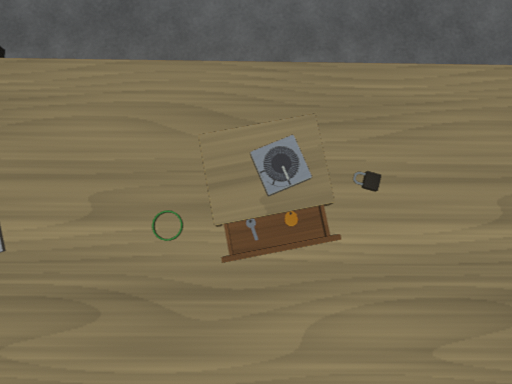

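View pics/side0.png

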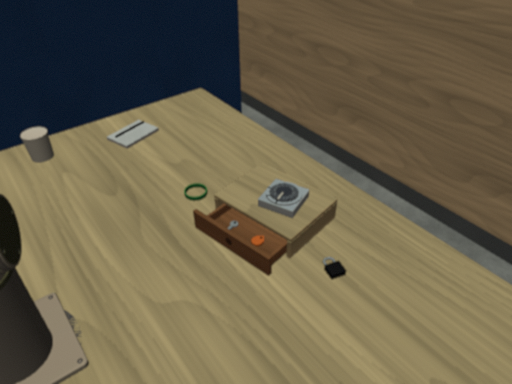

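The top view shows the tray out toward the bottom, with the key at (252,229), the fob at (291,218) and the dial at (281,163) with its index toward (289,184). I'll zoom in for corners.

```bash
python3 - <<'E'
from h import *
p=robot.read_camera("top"); f=p["frame"][105:270,190:350,::-1]
a=cv2.resize(f[85:160],None,fx=5,fy=5,interpolation=cv2.INTER_CUBIC)
b=cv2.resize(f[20:105,50:140],None,fx=7,fy=7,interpolation=cv2.INTER_CUBIC)[:,:]
cv2.imwrite("pics/a.png",a); cv2.imwrite("pics/b.png",b)
print(a.shape,b.shape)
m=robot.regions_of(p,"dial_top")[0]["mask"]; v,u=np.nonzero(m); print(onz(p,u.mean(),v.mean(),.102))
s=robot.read_camera("side"); m=robot.regions_of(s,"dial_top")[0]["mask"]; v,u=np.nonzero(m); print(onz(s,u.mean(),v.mean(),.102))
E
```

```text
(375, 800, 3) (595, 630, 3)
[ 0.67777066 -0.01775413  0.102     ]
[ 0.67449651 -0.02259009  0.102     ]
```

View pics/a.png

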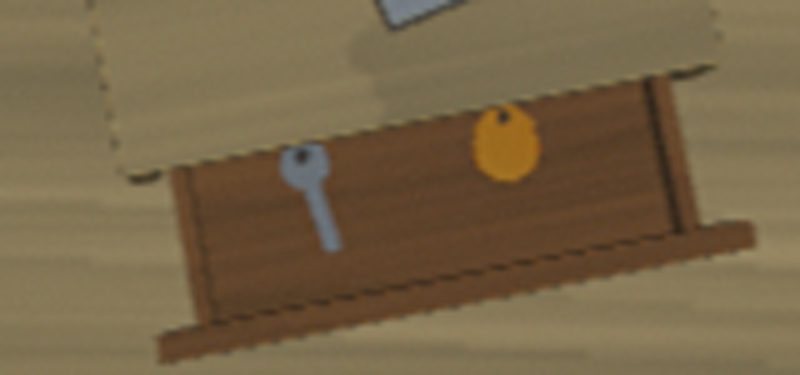

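View pics/b.png

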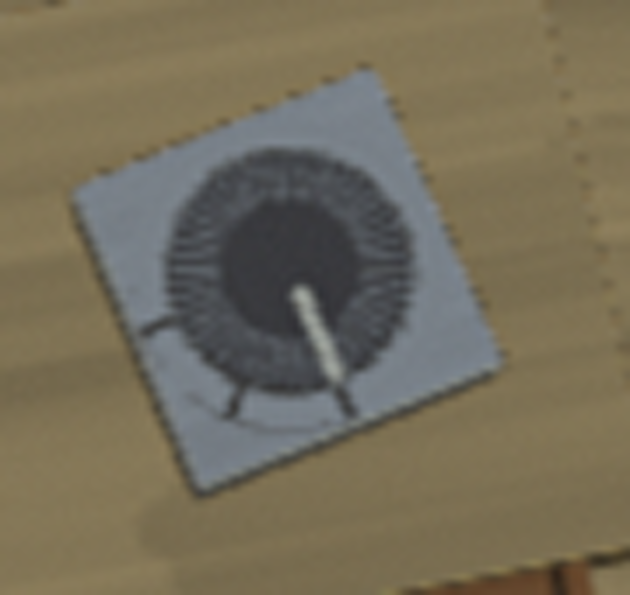

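Crop a gives the board's outer top corners at (162,362) and (756,245). Crop b shows the index on the first mark (345,405) and the lock mark at (235,400), which is clockwise.

```bash
cat >> h.py <<'E'
def go(s,pos,xdir):
    """rows entries for target TCP pos with tool down and tool x along xdir (or opposite)"""
    T=R.from_rotvec(s["orientation"]); 
    best=None
    for g in (1,-1):
        x=g*np.array([xdir[0],xdir[1],0]); x/=np.linalg.norm(x); z=np.array([0,0,-1.])
        G=R.from_matrix(np.c_[x,np.cross(z,x),z]); r=(T.inv()*G).as_rotvec()
        if best is None or np.linalg.norm(r)<np.linalg.norm(best): best=r
    d=T.inv().apply(np.array(pos)-s["tool_pos"])
    return np.round(np.r_[d,best/np.pi],4)
E
python3 - <<'E'
from h import *
p=robot.read_camera("top")
A=lambda a,b,z: onz(p,190+(a+.5)/5-.5,190+(b+.5)/5-.5,z)
B=lambda a,b,z: onz(p,240+(a+.5)/7-.5,125+(b+.5)/7-.5,z)
l=A(162,362,.063);r=A(756,245,.063); print("front",l,r,np.linalg.norm(l-r))
hl=A(130,180,.068);hr=A(714,67,.068); print("hous",hl,hr,np.linalg.norm(hl-hr))
for q in (l-r,hl-hr): print(np.degrees(np.arctan2(-q[0],q[1])))
y=(l-r)/np.linalg.norm(l-r); x=np.array([y[1],-y[0],0]); c=(l+r)/2
print("x",x,"c",c,"out",np.dot((hl+hr)/2-c,x)-.012)
d=B(290,271,.102); m0=B(345,405,.098); m1=B(235,400,.098); print("dial",d,"m0",m0-d,"m1",m1-d,"hous-frame",np.dot(d-hl,x))
s=robot.read_state(); T=R.from_rotvec(s["orientation"]).as_matrix(); print(T.round(3))
print(go(s,np.r_[(c-.05*x)[:2],.20],x)); print(go(s,np.r_[(c-.05*x)[:2],.053],x))
E
```

```text
front [0.47473845 0.10119569 0.063     ] [ 0.52500761 -0.14816467  0.063     ] 0.25437683902644465
hous [0.54993006 0.11571771 0.068     ] [ 0.59979285 -0.13082077  0.068     ] 0.2515303605687535
11.397636177297617
11.433922519627155
x [0.98027933 0.1976169  0.        ] c [ 0.49987303 -0.02348449  0.063     ] out 0.06465822417252749
dial [ 0.67745498 -0.01898573  0.102     ] m0 [-0.03914349 -0.01644886 -0.004     ] m1 [-0.03798228  0.0159174  -0.004     ] hous-frame 0.09839036615346036
[[-0.967  0.253  0.   ]
 [ 0.253  0.967  0.   ]
 [-0.     0.    -1.   ]]
[-0.4447 -0.5182  0.0326  0.      0.     -0.1447]
[-0.4447 -0.5182  0.1796  0.      0.     -0.1447]
```

```bash
python3 -m handwheel '[[1,-0.444,-0.518,0.033,0,0,-0.145],[1,-0.444,-0.518,0.033,0,0,-0.145],[1,-0.444,-0.518,0.033,0,0,-0.145],[1,-0.444,-0.518,0.033,0,0,-0.145],[1,-0.444,-0.518,0.033,0,0,-0.145],[1,-0.444,-0.518,0.033,0,0,-0.145],[1,-0.444,-0.518,0.033,0,0,-0.145],[1,-0.444,-0.518,0.033,0,0,-0.145],[1,-0.444,-0.518,0.033,0,0,-0.145],[1,-0.444,-0.518,0.033,0,0,-0.145],[1,-0.444,-0.518,0.033,0,0,-0.145],[1,-0.444,-0.518,0.033,0,0,-0.145],[1,-0.444,-0.518,0.033,0,0,-0.145],[1,-0.444,-0.518,0.033,0,0,-0.145],[1,-0.444,-0.518,0.033,0,0,-0.145],[1,-0.444,-0.518,0.033,0,0,-0.145]]' 10
python3 - <<'E'
from h import *
s=robot.read_state(); print(s["t"],s["force"])
x=np.array([.98028,.1976,0]);c=np.array([.4999,-.0235,0])
for k in (-.05,-.02,.045,.055): print(go(s,np.r_[(c+k*x)[:2],.053],x))
print(go(s,np.r_[(c-.05*x)[:2],.053],x)); print(R.from_rotvec(s["orientation"]).as_matrix().round(3))
E
```

```text
t: 3.25
tool_pos: [0.4502, -0.0322, 0.1998]
orientation: [-0.316, 3.125, -0.0]
force: [0.1, 0.0, 0.3]
opening: 0.0008
gripper_force: 0.0
3.25 [0.11373273 0.03894324 0.28277394]
[-3.000e-04 -1.200e-03  1.468e-01 -1.000e-04  1.000e-04  8.000e-04]
[-3.030e-02 -1.300e-03  1.469e-01 -1.000e-04  1.000e-04  8.000e-04]
[-9.530e-02 -1.500e-03  1.469e-01 -1.000e-04  1.000e-04  8.000e-04]
[-1.053e-01 -1.500e-03  1.469e-01 -1.000e-04  1.000e-04  8.000e-04]
[-3.000e-04 -1.200e-03  1.468e-01 -1.000e-04  1.000e-04  8.000e-04]
[[-0.98 -0.2   0.  ]
 [-0.2   0.98 -0.  ]
 [-0.   -0.   -1.  ]]
```

```bash
python3 -m handwheel '[[1,0,-0.001,0.06,0,0,0],[1,0,-0.001,0.12,0,0,0],[1,0,-0.001,0.147,0,0,0],[1,-0.01,-0.001,0.147,0,0,0],[1,-0.02,-0.001,0.147,0,0,0],[1,-0.03,-0.001,0.147,0,0,0],[1,-0.036,-0.001,0.147,0,0,0],[1,-0.042,-0.001,0.147,0,0,0],[1,-0.048,-0.001,0.147,0,0,0],[1,-0.054,-0.001,0.147,0,0,0],[1,-0.06,-0.001,0.147,0,0,0],[1,-0.066,-0.001,0.147,0,0,0],[1,-0.072,-0.001,0.147,0,0,0],[1,-0.078,-0.001,0.147,0,0,0],[1,-0.084,-0.001,0.147,0,0,0],[1,-0.09,-0.001,0.147,0,0,0],[1,-0.094,-0.001,0.147,0,0,0],[1,-0.097,-0.001,0.147,0,0,0],[1,-0.1,-0.001,0.147,0,0,0],[1,-0.1,-0.001,0.147,0,0,0]]'
```

```text
t: 5.75
tool_pos: [0.5488, -0.0139, 0.0527]
orientation: [-0.313, 3.125, 0.0]
force: [0.3, 0.5, 0.7]
opening: 0.0004
gripper_force: 0.0
```

```bash
python3 -m handwheel '[[1,-0.002,0,0,0,0,0],[1,-0.004,0,0,0,0,0],[1,-0.005,0,0,0,0,0]]';python3 -m handwheel '[[1,-0.0015,0,0,0,0,0],[1,-0.0015,0,0,0,0,0]]';python3 -m handwheel '[[1,-0.0015,0,0,0,0,0],[1,-0.0015,0,0,0,0,0]]'
```

```text
t: 6.12
tool_pos: [0.5534, -0.013, 0.0526]
orientation: [0.313, -3.126, -0.0]
force: [-1.7, 0.3, 1.1]
opening: 0.0006
gripper_force: 0.8
t: 6.38
tool_pos: [0.555, -0.0128, 0.0526]
orientation: [-0.313, 3.126, 0.0]
force: [-0.6, 0.7, -0.3]
opening: 0.0004
gripper_force: 0.2
t: 6.62
tool_pos: [0.5552, -0.0128, 0.0526]
orientation: [0.313, -3.123, 0.0]
force: [-9.3, -0.8, 6.9]
opening: 0.0001
gripper_force: 4.4
```

```bash
python3 -m handwheel '[[1,-0.0008,0,0,0,0,0],[1,-0.0008,0,0,0,0,0]]'; python3 -m handwheel '[[1,0.01,0,0,0,0,0],[1,0.05,0,0,0,0,0],[1,0.05,0,-0.06,0,0,0],[1,0.05,0,-0.12,0,0,0],[1,0.05,0,-0.15,0,0,0]]'
python3 - <<'E'
from h import *
p=robot.read_camera("top"); f=p["frame"][105:270,190:350,::-1]
cv2.imwrite("pics/c.png",cv2.resize(f,None,fx=3.5,fy=3.5,interpolation=cv2.INTER_CUBIC))
q=robot.read_camera("side"); cv2.imwrite("pics/d.png",cv2.resize(q["frame"][150:280,180:360,::-1],None,fx=4,fy=4,interpolation=cv2.INTER_CUBIC))
# pre-contact: tip centre 21 mm from axis, toward -housing x side; tangent long axis
s=robot.read_state(); print(s["t"],s["tool_pos"])
D=np.array([.6765,-.0200]); x=np.array([.98028,.1976])
for z in (.135,.118): print(go(s,np.r_[D-.021*x,z],x))
E
```

```text
t: 6.88
tool_pos: [0.5551, -0.0128, 0.0526]
orientation: [0.313, -3.121, 0.0]
force: [-13.2, -1.3, 10.3]
opening: 0.0006
gripper_force: 6.6
t: 7.5
tool_pos: [0.5096, -0.0226, 0.2068]
orientation: [-0.312, 3.12, -0.002]
force: [0.5, -0.5, 0.4]
opening: 0.0004
gripper_force: 0.0
7.6 [ 0.51076076 -0.02274931  0.20770642]
[-0.1414 -0.0299  0.074  -0.001   0.0027  0.0003]
[-0.1412 -0.0299  0.091  -0.001   0.0027  0.0003]
```

View pics/c.png

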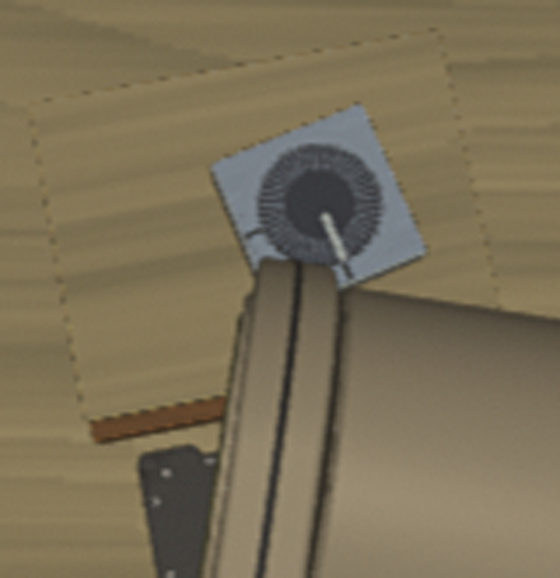

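View pics/d.png

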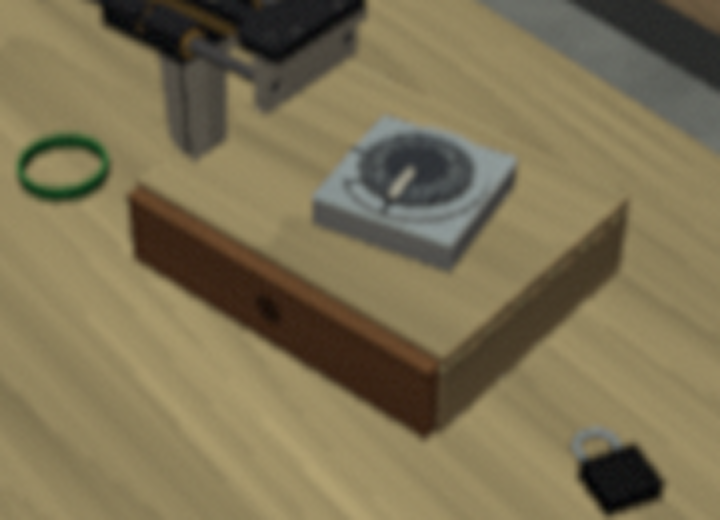

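The tray board now closes flush against the housing (spot at (268,308) in the side crop), and the index is still on its first mark. Next I move above the dial.

```bash
python3 -m handwheel '[[1,-0.05,-0.01,0.02,0,0,0],[1,-0.1,-0.02,0.04,0,0,0],[1,-0.141,-0.03,0.074,0,0,0],[1,-0.141,-0.03,0.085,0,0,0],[1,-0.141,-0.03,0.088,0,0,0],[1,-0.141,-0.03,0.088,0,0,0],[1,-0.141,-0.03,0.088,0,0,0]]'
python3 - <<'E'
from h import *
s=robot.read_state(); print(s["t"],s["tool_pos"],s["force"],s["q"][5])
D=np.array([.676,-.0205]); x=np.array([.98028,.1976])
print(go(s,np.r_[D-.021*x,.116],x))
E
```

```text
t: 8.48
tool_pos: [0.6528, -0.0237, 0.1149]
orientation: [-0.313, 3.124, -0.0]
force: [0.9, 1.2, 4.8]
opening: 0.0001
gripper_force: 2.4
8.475 [ 0.65281906 -0.0236528   0.11492147] [0.89740205 1.17744695 4.78358863] -1.8855747634849938
[-0.0023 -0.0015 -0.0011 -0.0001  0.0007  0.0003]
```

```bash
python3 -m handwheel '[[1,0,0,0.0008,0,0,0],[1,0,0,0.0008,0,0,0],[1,-0.0001,0.0012,0.0008,0,0,0.016],[1,-0.0003,0.0023,0.0008,0,0,0.032],[1,-0.0005,0.0035,0.0008,0,0,0.048],[1,-0.0008,0.0046,0.0008,0,0,0.064],[1,-0.0011,0.0057,0.0008,0,0,0.08],[1,-0.0015,0.0068,0.0008,0,0,0.095],[1,-0.0019,0.0079,0.0008,0,0,0.111],[1,-0.0024,0.009,0.0008,0,0,0.127]]'; python3 -m handwheel '[[1,-0.0006,0.0009,0,0,0,0.016]]' >/dev/null
python3 - <<'E'
from h import *
s=robot.read_state(); print(s["t"],s["tool_pos"],s["orientation"],s["force"],s["wrist_torque"])
for n,b in (("top",(130,200,240,320)),("side",(170,225,245,320))):
    p=robot.read_camera(n); print(n,[(round(r["conf"],2),r["rect"]) for r in robot.regions_of(p,"dial_index")[:1]])
    i=cv2.resize(p["frame"][b[0]:b[1],b[2]:b[3],::-1],(480,360 if n=="top" else 352),interpolation=cv2.INTER_CUBIC); cv2.imwrite("pics/e_%s.png"%n,i)
E
```

```text
t: 9.72
tool_pos: [0.6526, -0.0147, 0.1141]
orientation: [0.315, 3.125, -0.0]
force: [-2.0, -1.0, 6.6]
opening: 0.0005
gripper_force: 3.3
9.85 [ 0.65300276 -0.01359298  0.11392832] [-3.93449240e-01 -3.11657455e+00 -1.57125097e-04] [-3.51064217  1.50365278  7.63863009] [0.23693792 0.71294484 0.06305788]
top []
side [(0.49, [273.7, 188.1, 298.9, 201.9])]
```

View pics/e_side.png

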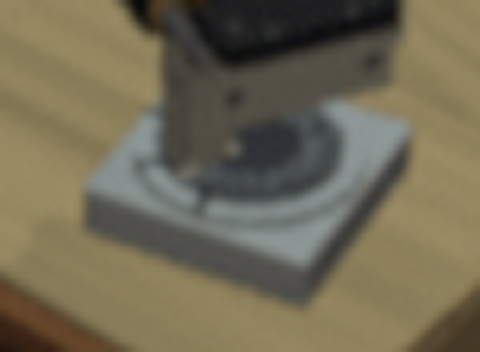

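The index end is now at about (190,172), past the first mark (203,200), so the dial is turning with the finger. I'll go a bit further, then lift.

```bash
python3 -m handwheel '[[1,0,0.0012,0,0,0,0.016],[1,-0.0001,0.0023,0,0,0,0.032],[1,-0.0003,0.0034,0,0,0,0.048],[1,-0.0005,0.0045,0,0,0,0.064],[1,-0.0005,0.0045,0,0,0,0.064]]'; python3 -m handwheel '[[1,0,0,-0.004,0,0,0],[1,0,0,-0.03,0,0,0],[1,0,0,-0.08,0,0,0],[1,0.06,0,-0.14,0,0,0],[1,0.12,0,-0.15,0,0,0],[1,0.15,0,-0.15,0,0,0],[1,0.15,0,-0.15,0,0,0]]'
python3 - <<'E'
from h import *
for n,b in (("top",(130,200,240,320)),("side",(150,280,180,360))):
    p=robot.read_camera(n); f=p["frame"][b[0]:b[1],b[2]:b[3],::-1]
    cv2.imwrite("pics/f_%s.png"%n,cv2.resize(f,None,fx=4,fy=4,interpolation=cv2.INTER_CUBIC))
print(robot.read_state()["force"])
E
```

```text
t: 10.68
tool_pos: [0.6545, -0.0088, 0.1138]
orientation: [-0.702, -3.061, -0.001]
force: [-3.5, 3.0, 6.8]
opening: 0.0001
gripper_force: 3.7
t: 11.55
tool_pos: [0.5179, 0.0571, 0.2639]
orientation: [0.699, 3.062, 0.0]
force: [-0.2, 0.2, 0.5]
opening: 0.0004
gripper_force: 0.0
[ 0.64229747 -0.11460606  1.19662594]
```

View pics/f_side.png

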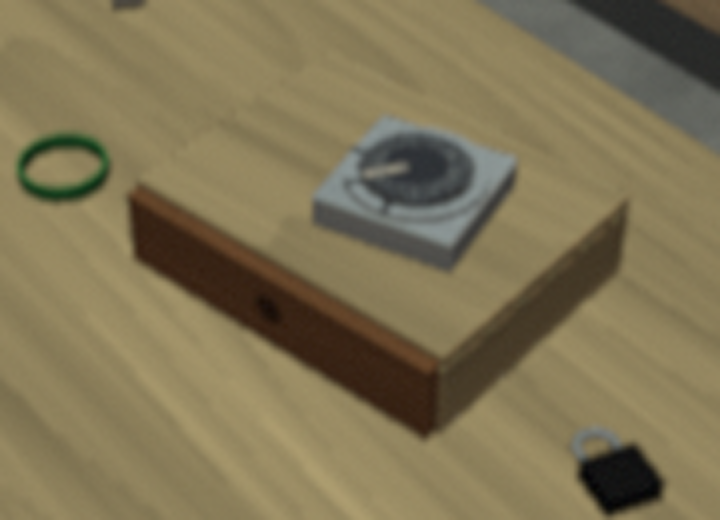

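View pics/f_top.png

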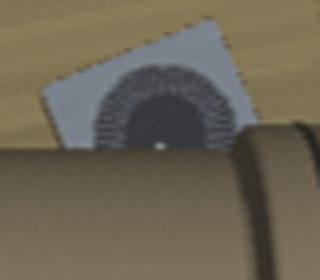

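The side crop shows the index line pointing at the middle mark at about (350,185). The tray is shut, and the padlock and wristband haven't moved.

```bash
python3 -c "
from plant import robot
print(robot.close_job())"
```

```text
the job is handed in; nothing more can be done
None
```

The tray is fully home against its stop, the dial has turned one click clockwise to its locked mark, the hand is clear, and the job is handed in.

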